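Draw the screwdriver from its sloping rack and hold it upright over the screw

ROBOT

A 6-joint arm with a two-finger parallel gripper is mounted at the origin on the work surface; the furniture and walls round the work are solid. World frame = base frame: x ahead of the robot, y to its left, z up, the work surface at z = 0. Lengths are in m, angles in rad, forces in N, time in s.
With the tool pointing down it reaches from about 0.375 to 0.9 m from the base axis. Payload 3.1 kg.
Tool frame: the origin (TCP) lies at the centre of the arm's flange, where the gripper is bolted on; the fingertips stand 182 mm ahead of it and the grasp point (between the pads) lies 164 mm ahead of it; z points along the fingers, y is the line along which they close (so a half turn about z gives the same grasp; the last joint's range is limited). The gripper opens to 87 mm and grips with 3 to 60 N. Pads are 19 mm wide; open, the fingers measure 117 mm over their backs; the gripper's body (75 mm by 190 mm) begins 51 mm behind the grasp point.
Start: joints at [-1.351, 0.527, 1.433, -0, 1.181, -0.178], TCP at [0.242, -0.576, 0.405] pointing down, gripper open.
Joint ranges: [-3.08, 3.08], [-0.75, 2.2], [0.22, 2.44], [-1.43, 4.57], [0, 2.65], [-2.85, 2.85]. Speed limits (rad/s): [2.79, 2.79, 3.14, 3.14, 3.14, 3.14].

INTERFACE

Orientations are given as a unit quaternion [x, y, z, w].
In Python, from rig import * gives the robot as it stands.
- The arm moves only by the tool move_arm, never from a script. Its argument "commands" is a list that holds one entry, the list of rows, each a list of 6 numbers: the shift along the tool's x, y, z in units of 40 mm (1.0 is 40 mm), then the turn, a rotation vector about the tool's x, y, z in rad. A call has 1 to 12 rows; each row is the pose to reach, as a shift and turn from the pose commanded when the call began, along the tool's axes at that moment; what a row does not reach only later rows make up. A row lasts 1/8 s, in which the tool goes at most 62.5 mm and 10.7 degrees, less where a joint would pass 70% of its speed; a pose out of reach is approached as far as the arm can. A call with a gripper value outside its range is refused whole. "claw" is the closure, from -1 (fully open) to 1 (shut), so that 0 is half open, set as the call begins (left out, the last holds). The fingers move at their own pace and stop on an object; "squeeze" is the grip in N (left out, the last holds). Time passes only in rows, so rows that repeat a pose let the fingers close. It gives the time, the measured TCP pose, the force, the opening and the grip force at its end, in the units of the state.
- get_obs(): the state, without advancing time (a new reading comes with each control period).
- camera(name): name is "scene" or "side" or "wrist"; returns a dict with "pixels" (420x560x3 uint8, blue, green, red), "range_z" (420x560 float32, m along the optical axis (not along the pixel's ray), 0 where there is no reading), "camera_matrix" (3x3 intrinsics, pixels), "D" ([k1, k2, p1, p2, k3] as OpenCV has them; the pictures are not rectified), "extrinsics" (4x4, takes a point from world to camera coordinates). Camera axes: x right, y up, looking along -z (the intrinsics and any distortion apply to the point x, -y, -z); pixel columns grow to the right and rows downward; lengths in m; the calibration is good to about 2 mm. A picture is of the moment at which its call begins.
- hand_in(): hands the job in; it is judged then, once.
The state is a dict: "time": time; "q": joint angles; "joint_velocities": joint speeds; "joint_torque": joint torques, N m; "position": TCP position; "tool_rot": TCP orientation; "ft_force": force on the tool from outside, world axes, zero at the start; "moment": the same for the moment, N m; "grip_width": finger opening in m; "grip_force": force on a finger pad.
Only numpy, scipy, OpenCV 4.12 (cv2) and the standard library are available. Lean on these libraries where they do the work, as an engineer would, in place of code of your own. Each camera call takes 0.05 s, during which the arm holds its last target. There are 200 camera calls.

TASK

Draw the larger of the two screwdrivers up out of its bore in the sloping plywood rack, turn it upright with its tip pointing straight down, and finish while still holding it there in the gripper, the tip about 3 cm straight above the head of the screw that stands in the square wooden block, ready to drive it. Do not touch the block or the screw with the screwdriver, leave the smaller screwdriver in the rack, and do not knock over or push the jar of screws.

Things in the scene. Friction and masses are not known exactly. Their poses are not given: they have to be found in the camera images.
- rack: fixed plywood screwdriver rack: base board 125 x 135 x 10 mm under a sloping bored plate (135 mm wide, 80 mm along the slope, 40 mm thick, top edge at 111 mm) that rises to rack +x, away from the robot. Origin on the table below the middle between the bores; z up. Bore mouths at x = 0, y = +37.5 and -37.5, z = 85 mm. Left or right, turned up to 0.3 rad; either screwdriver in either bore
- rack_face (a point): middle between the two bore mouths, on the rack's sloping upper face, 85 mm above the table. z axis: direction of the bores, up and out; it leans 40 degrees (0.698 rad) from vertical to the robot's side (rack -x). y axis: level, along the row of bores. The bores are 8 mm wide, right through the 40 mm plate
- driver: larger screwdriver, 168 mm, about 0.09 kg: handle 85 mm long, 26 mm across; steel blade 5 mm thick, 80 mm long. x axis: from tip to handle end. Origin near the joint of blade and handle, on the handle's surface; centre line 12 mm from it along +z; handle from x = -3 to +82 mm. At the start the blade is in a bore with slight play, shoulder on the sloping face, handle up, leaning to the robot
- driver_tip (a point): tip of the larger screwdriver's blade, on its centre line; x axis points along the screwdriver to the handle
- driver_handle (a point): middle of the larger screwdriver's handle, on its centre line, 123 mm from the tip and 42 mm from the handle's end; same axes as the body
- small_driver: the smaller screwdriver, 125 mm long, handle 62 mm long and 18 mm across, in the other bore, 75 mm beside the larger one. Same axes; it must stay there
- wood_block: square wooden block 50 x 50 x 19 mm, fixed on the table, with one half-driven steel screw standing in the middle of its top. Origin at the centre of its underside, z up
- screw_top (a point): centre of the top of the screw's head: head 13 mm across, 32 mm above the table; z up
- jar: loose clear jar of screws with a red lid, 60 mm across, 74 mm tall, standing between rack and block. Origin at the centre of its underside, z up
Not all that is in view belongs to the job. What is shaped like the jar but orange is not meant.

How it is judged:
By the outcome, as a careful person would: the job done as asked, in the order asked, and still so for the second after the job is handed in, while the arm keeps its last pose, push and grip.
It also fails if it takes over 35 s, if anything falls off the work surface, if the arm or the gripper's body presses on something with over 40 N, if the wrist force passes 120 N, or if a joint passes its speed limit or range.

## Working session

There is one attempt and no reset: what is moved stays moved. The work goes in short steps, Python scripts to look and compute and a tool call to move; the robot and the scene stay as the last step left them, time stands still between calls to the robot, and variables do not carry over. Pictures are saved under pics/ and viewed, at most 10 in all, crops included, and the job is handed in when it is done.

Besides the shell and the picture viewer there is one more tool, called after "Request:" as name([rows], argument=value, ...), one row to a line, values as JSON. move_arm: Moves the arm, as the interface text tells. Its arguments: {"type":"object","properties":{"commands":{"type":"array","items":{"type":"array","items":{"type":"array","items":{"type":"number"}}}},"claw":{"type":"number"},"squeeze":{"type":"number"}},"required":["commands"]}

```bash
mkdir -p pics; ls; cat > h.py <<'E'
from rig import *
import numpy as np, cv2
from scipy.spatial.transform import Rotation as R
def cloud(c):
    z=c["range_z"]; h,w=z.shape
    u,v=np.meshgrid(np.arange(w),np.arange(h))
    p=cv2.undistortPoints(np.stack([u,v],-1).reshape(-1,1,2).astype(np.float64),c["camera_matrix"],c["D"]).reshape(h,w,2)
    pc=np.stack([p[...,0]*z,-p[...,1]*z,-z,np.ones_like(z)],-1)
    return (pc@np.linalg.inv(c["extrinsics"]).T)[...,:3]
E
python3 - <<'E'
from h import *
import pickle
d={n:camera(n) for n in("scene","side")}
pickle.dump(d,open("d0.pkl","wb"))
for n in d: cv2.imwrite(f"pics/{n}0.png",d[n]["pixels"]); print(n,np.linalg.inv(d[n]["extrinsics"])[:3,3],(d[n]["range_z"]>0).mean())
print(get_obs())
E
```

```text
pics
scene [0.02044113 0.53600078 0.59721213] 0.995969387755102
side [0.5517319  0.68735951 0.59785035] 0.9959098639455782
{'time': 0.1, 'q': array([-1.35150960e+00,  5.28361331e-01,  1.43376301e+00, -3.89918955e-06,
        1.18139019e+00, -1.78542835e-01]), 'joint_velocities': array([ 0.00127751, -0.00122952, -0.00228161,  0.00087108,  0.00021642,
       -0.00059537]), 'joint_torque': array([-7.31902164e-04, -4.40985954e+01, -1.77150589e+01,  6.35531824e-02,
        5.34087466e-02, -3.98706118e-05]), 'position': array([ 0.24207105, -0.57588642,  0.40387999]), 'tool_rot': array([ 9.80281001e-01,  1.97606265e-01, -2.13773650e-05, -9.60701327e-04]), 'ft_force': array([-0.26950432, -0.01160168,  0.2641963 ]), 'moment': array([-0.01065505, -0.00588466,  0.02016045]), 'grip_force': 0.0, 'grip_width': 0.08674691271556108}
```

View pics/scene0.png

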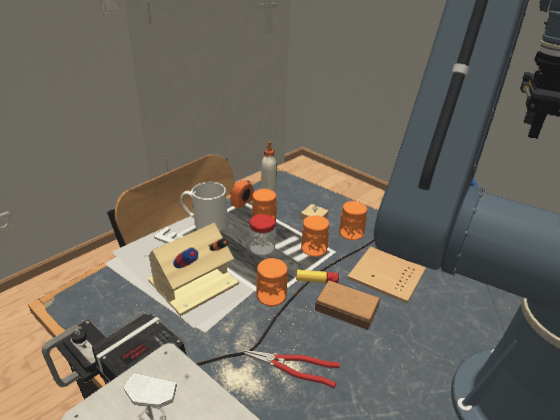

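View pics/side0.png

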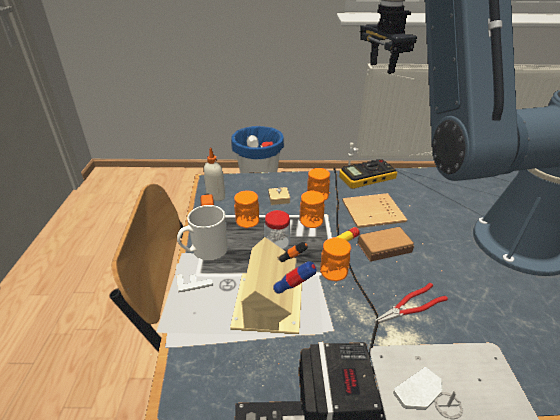

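The scene picture shows the rack at about (190,265), with the larger blue/red driver at (187,258) and the smaller black/orange one at (217,243). The red-lidded jar is at (262,225) and the block with the screw at (315,212), with orange jars around it. In the side picture the large driver is at (295,277), the small one at (292,252), the jar at (277,225) and the block at (279,195).

```bash
python3 - <<'E'
from h import *
import pickle
d=pickle.load(open("d0.pkl","rb"))
def box(n,u0,u1,v0,v1):
    m=np.zeros((420,560),bool);m[v0:v1,u0:u1]=1;return m
for n,bx in(("scene",(165,210,240,275)),("side",(268,322,258,296))):
    c=d[n];P=cloud(c);hsv=cv2.cvtColor(c["pixels"],cv2.COLOR_BGR2HSV);H,S,V=cv2.split(hsv)
    b=box(n,*bx)
    m=b&(S>110)&(V>40)&(((H>100)&(H<135))|(H<8)|(H>170))&(P[...,2]>.07)
    Q=P[m];mu=np.median(Q,0);Q=Q[np.linalg.norm(Q-mu,axis=1)<.07];mu=Q.mean(0)
    w=np.linalg.svd(Q-mu)[2][0];w*=np.sign(w[2]);t=(Q-mu)@w
    print(n,"drv",len(Q),mu,w,np.percentile(t,[1,99]))
    # rack sloping face: wood points
    bw=box(n,*((145,240,220,285) if n=="scene" else(225,310,230,330)))
    m=bw&(H>10)&(H<30)&(S>50)&(P[...,2]>.05)
    Q=P[m];print(" wood",len(Q),np.percentile(Q,[1,50,99],axis=0).round(3).tolist())
    # ransac planes
    rng=np.random.default_rng(0);best=None
    for k in range(500):
        a=Q[rng.choice(len(Q),3,False)];nn=np.cross(a[1]-a[0],a[2]-a[0]);l=np.linalg.norm(nn)
        if l<1e-5: continue
        nn/=l;nn*=np.sign(nn[2])
        if abs(nn[2]-.766)>.08: continue
        if nn[0]>0: continue
        i=np.abs((Q-a[0])@nn)<.002
        if best is None or i.sum()>best[0]: best=(i.sum(),i,nn)
    if best:
        F=Q[best[1]];nn=np.linalg.svd(F-F.mean(0))[2][2];print(" face",best[0],nn,F.mean(0))
    m=box(n,*((245,280,212,232) if n=="scene" else(260,295,208,230)))&((H<6)|(H>172))&(S>150)&(P[...,2]>.066)
    Q=P[m];print(" lid",len(Q),Q.min(0),Q.max(0))
    bb=box(n,*((298,332,200,224) if n=="scene" else(266,292,184,208)))
    m=bb&(P[...,2]>.012)&(P[...,2]<.025)&(H>10)&(H<35);Q=P[m]
    r=cv2.minAreaRect((Q[:,:2]*1000).astype(np.float32));print(" blk",len(Q),r)
    m=bb&(P[...,2]>.026)&(P[...,2]<.045);Q=P[m];print(" screw",len(Q),Q.mean(0) if len(Q) else"",Q.min(0),Q.max(0))
    cv2.imwrite(f"pics/{n}z.png",cv2.resize(c["pixels"][180:310,140:340] if n=="scene" else c["pixels"][160:340,190:360],None,fx=3,fy=3,interpolation=2))
E
```

```text
scene drv 225 [0.51644204 0.2312314  0.12849032] [-0.69381538 -0.05106239  0.71834034] [-0.05565351  0.02408795]
 wood 2746 [[0.513, 0.118, 0.053], [0.563, 0.193, 0.083], [0.607, 0.252, 0.125]]
 face 2132 [ 0.64065241 -0.04575941 -0.76646628] [0.56057712 0.18755306 0.08468068]
 lid 353 [ 0.02044113 -0.0209067   0.06616679] [0.58887941 0.53600078 0.59721213]
 blk 205 ((560.8690185546875, -171.6236572265625), (49.91634750366211, 54.616600036621094), 9.702174186706543)
 screw 18 [ 0.55959391 -0.16969207  0.03040121] [ 0.55518335 -0.17392846  0.02767565] [ 0.5667395  -0.16524497  0.03334147]
side drv 580 [0.52945922 0.23318719 0.12342851] [-0.71398855  0.02966226  0.69952877] [-0.04647479  0.0350089 ]
 wood 3058 [[0.528, 0.12, 0.052], [0.578, 0.215, 0.089], [0.618, 0.256, 0.126]]
 face 1657 [ 0.64090466 -0.04823912 -0.76610326] [0.56565813 0.19448445 0.08876479]
 lid 340 [ 0.536739   -0.01883293  0.06646286] [0.58915597 0.68735951 0.59785035]
 blk 230 ((562.0708618164062, -167.22508239746094), (50.433311462402344, 52.25484848022461), 10.295544624328613)
 screw 15 [ 0.56306357 -0.1668173   0.03043167] [ 0.5580071  -0.17390915  0.02700826] [ 0.56852613 -0.15984945  0.03353185]
```

View pics/scenez.png

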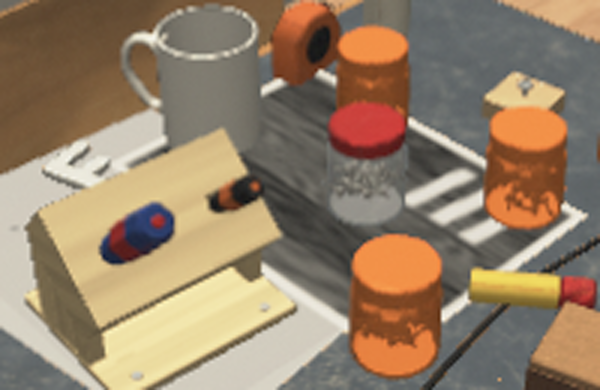

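The crop confirms it: the large driver is in the rack's left (+y) bore, the small one in the −y bore, and the nearest orange jar is at the robot's side of the rack.

```bash
python3 - <<'E'
from h import *
import pickle
from scipy.optimize import least_squares
d=pickle.load(open("d0.pkl","rb"))
a=np.array([-.641,.047,.766]);a/=np.linalg.norm(a)
ry=np.array([.0733,.9973,0]);ry-=a*(a@ry);ry/=np.linalg.norm(ry);sx=np.cross(ry,a)
E=np.stack([sx,ry,a])
for n,bx in(("scene",(165,210,240,275)),("side",(268,322,258,296))):
    c=d[n];P=cloud(c);H,S,V=cv2.split(cv2.cvtColor(c["pixels"],cv2.COLOR_BGR2HSV))
    b=np.zeros((420,560),bool);b[bx[2]:bx[3],bx[0]:bx[1]]=1
    m=b&(S>110)&(V>40)&(((H>100)&(H<135))|(H<8)|(H>170))&(P[...,2]>.07)
    m=cv2.erode(m.astype(np.uint8),np.ones((3,3)))>0
    Q=P[m];Q=Q[np.linalg.norm(Q-np.median(Q,0),axis=1)<.07]@E.T
    t=Q[:,2];print(n,"along a",np.percentile(t,[0,2,50,98,100]).round(4))
    s=Q[(t<t.max()-.01)]
    f=least_squares(lambda p:np.hypot(s[:,0]-p[0],s[:,1]-p[1])-.0125,s[:,:2].mean(0)-(c0:=((np.linalg.inv(c["extrinsics"])[:3,3]-P[m].mean(0))@E.T)[:2]/40),loss="soft_l1",f_scale=.002)
    o=np.array([*f.x,0]); base=o@E
    face_t={"scene":np.array([0.56057712,0.18755306,0.08468068])@a,"side":np.array([0.56565813,0.19448445,0.08876479])@a}[n]
    mouth=base+a*face_t;print(" mouth",mouth,"rms",np.sqrt((f.fun**2).mean()),"face_t",face_t,"mid",mouth+.0425*a, "end",mouth+.085*a)
    # orange & red lids and others
    for nm,mm in(("orange",(H>6)&(H<14)&(S>180)),("red",((H<5)|(H>173))&(S>150))):
        mm=mm&(P[...,2]>.068)&(P[...,2]<.09)&(c["range_z"]>0)
        k,l,st,ce=cv2.connectedComponentsWithStats(mm.astype(np.uint8))
        for i in range(1,k):
            if st[i,4]>60:
                q=P[l==i];print(" ",nm,ce[i].round(),((q.min(0)+q.max(0))/2).round(3),np.ptp(q,axis=0).round(3))
    mm=(P[...,2]>.1)&(P[...,2]<.45)&(c["range_z"]>0)&(P[...,0]>.35)&(P[...,0]<.9)&(abs(P[...,1])<.4)
    k,l,st,ce=cv2.connectedComponentsWithStats(mm.astype(np.uint8))
    for i in range(1,k):
        if st[i,4]>40:
            q=P[l==i];print("  tall",ce[i].round(),q.min(0).round(3),q.max(0).round(3))
T=np.array([1]);
E
```

```text
scene along a [-0.2471 -0.2446 -0.2092 -0.1998 -0.1993]
 mouth [0.55807832 0.22081601 0.08054871] rms 0.0007128340096678147 face_t -0.2856715367752702 mid [0.53083373 0.22281366 0.11310622] end [0.50358913 0.22481131 0.14566373]
  orange [354. 213.] [ 0.454 -0.171  0.072] [0.047 0.034 0.007]
  orange [316. 228.] [ 0.474 -0.068  0.072] [0.04  0.044 0.007]
  orange [272. 275.] [0.437 0.102 0.072] [0.046 0.047 0.008]
  red [262. 222.] [0.562 0.007 0.073] [0.055 0.053 0.009]
  tall [269. 152.] [ 0.712 -0.191  0.1  ] [ 0.741 -0.167  0.144]
  tall [184. 240.] [0.571 0.114 0.1  ] [0.602 0.249 0.112]
  tall [220. 243.] [0.505 0.144 0.101] [0.544 0.16  0.13 ]
  tall [187. 257.] [0.495 0.215 0.101] [0.551 0.238 0.15 ]
side along a [-0.2789 -0.2766 -0.2327 -0.2007 -0.1999]
 mouth [0.55808229 0.22331041 0.08065652] rms 0.0011872441914849332 face_t -0.28547424540324956 mid [0.53083769 0.22530807 0.11321403] end [0.50359309 0.22730572 0.14577153]
  red [277. 219.] [0.563 0.009 0.073] [0.052 0.055 0.01 ]
  tall [211. 159.] [ 0.714 -0.186  0.1  ] [ 0.747 -0.164  0.147]
  tall [260. 268.] [0.573 0.116 0.1  ] [0.605 0.253 0.113]
  tall [296. 249.] [0.506 0.147 0.1  ] [0.548 0.163 0.13 ]
  tall [298. 275.] [0.495 0.218 0.1  ] [0.558 0.241 0.15 ]
```

```bash
cat >> h.py <<'E'
def pose(lean,az):
    "tool z leans `lean` deg outward from straight down, y tool outward along azimuth az"
    l=np.radians(lean);h=np.array([np.cos(az),np.sin(az),0]);k=np.array([0,0,1.])
    z=np.sin(l)*h-np.cos(l)*k;y=np.cos(l)*h+np.sin(l)*k
    return R.from_matrix(np.stack([np.cross(y,z),y,z],1))
def row(p,Rt,p0=None,R0=None):
    o=get_obs();p0=o["position"] if p0 is None else p0;R0=R.from_quat(o["tool_rot"]) if R0 is None else R0
    print(np.r_[R0.inv().apply(np.array(p)-p0)/.04,(R0.inv()*Rt).as_rotvec()].round(3).tolist())
E
python3 - <<'E'
from h import *
p1=np.array([.55,-.2,.42]);R1=pose(0,-.073);row(p1,R1)
row([.371,.235,.30],pose(42,-.073),p1,R1)
E
```

```text
[10.738, -5.682, -0.389, -0.002, -0.001, -1.1]
[10.52, -5.256, 3.0, -0.733, 0.0, 0.0]
```

Request:
move_arm([
  [[10.74, -5.68, -0.39, 0, 0, -1.1], [10.74, -5.68, -0.39, 0, 0, -1.1], [10.74, -5.68, -0.39, 0, 0, -1.1], [10.74, -5.68, -0.39, 0, 0, -1.1], [10.74, -5.68, -0.39, 0, 0, -1.1], [10.74, -5.68, -0.39, 0, 0, -1.1], [10.74, -5.68, -0.39, 0, 0, -1.1], [10.74, -5.68, -0.39, 0, 0, -1.1], [10.74, -5.68, -0.39, 0, 0, -1.1], [10.74, -5.68, -0.39, 0, 0, -1.1]],
], claw=-1)

```text
time: 1.35
position: [0.5499, -0.2003, 0.4199]
tool_rot: [0.732, 0.681, -0.0, -0.0]
ft_force: [0.2, 0.2, -0.0]
grip_width: 0.087
grip_force: 0.0
```

Request:
move_arm([
  [[10.52, -5.26, 3.0, -0.733, 0, 0], [10.52, -5.26, 3.0, -0.733, 0, 0], [10.52, -5.26, 3.0, -0.733, 0, 0], [10.52, -5.26, 3.0, -0.733, 0, 0], [10.52, -5.26, 3.0, -0.733, 0, 0], [10.52, -5.26, 3.0, -0.733, 0, 0], [10.52, -5.26, 3.0, -0.733, 0, 0], [10.52, -5.26, 3.0, -0.733, 0, 0], [10.52, -5.26, 3.0, -0.733, 0, 0], [10.52, -5.26, 3.0, -0.733, 0, 0]],
])

```text
time: 2.6
position: [0.4481, 0.0911, 0.3657]
tool_rot: [0.682, 0.64, 0.249, 0.25]
ft_force: [0.4, -0.9, 0.9]
grip_width: 0.087
grip_force: 0.0
```

```bash
python3 - <<'E'
from h import *
print(get_obs()["q"].round(3)); row([.371,.235,.30],pose(42,-.073)); row([.345,.237,.34],pose(42,-.073))
E
```

```text
[-0.047  0.334  2.097  2.373  0.014 -2.353]
[3.448, -2.73, -0.114, -0.013, -0.027, -0.001]
[3.483, -2.56, -1.295, -0.013, -0.027, -0.001]
```

Request:
move_arm([
  [[3.45, -2.7, -0.2, -0.01, -0.03, 0], [3.45, -2.7, -0.2, -0.01, -0.03, 0], [3.45, -2.7, -0.2, -0.01, -0.03, 0], [3.45, -2.7, -0.2, -0.01, -0.03, 0], [3.45, -2.7, -0.2, -0.01, -0.03, 0], [3.45, -2.7, -0.2, -0.01, -0.03, 0], [3.45, -2.7, -0.2, -0.01, -0.03, 0], [3.45, -2.7, -0.2, -0.01, -0.03, 0]],
])

```text
time: 3.6
position: [0.3931, 0.1302, 0.3448]
tool_rot: [0.678, 0.649, 0.266, 0.218]
ft_force: [0.2, 0.8, -0.1]
grip_width: 0.0869
grip_force: 0.0
```

```bash
python3 - <<'E'
from h import *
o=get_obs();print(o["q"].round(3)); row([.418,.232,.239],pose(42,-.073)); row([.345,.237,.34],pose(42,-.073))
E
```

```text
[ 0.041  0.341  2.214  2.947  0.117 -2.854]
[2.342, -1.377, 2.547, -0.037, -0.096, -0.008]
[2.634, -1.162, -0.55, -0.037, -0.096, -0.008]
```

```bash
python3 - <<'E'
from h import *
Rt=pose(42,-.073)*R.from_rotvec([0,0,np.pi/2])
row([.371,.235,.30],Rt); row([.4,.2,.345],Rt)
E
```

```text
[2.517, -1.303, 0.629, -0.104, -0.047, 1.561]
[1.743, 0.028, 0.194, -0.104, -0.047, 1.561]
```

Request:
move_arm([
  [[0, 0, 0, -0.03, -0.02, 0.5], [0, 0, 0, -0.06, -0.03, 1.0], [0, 0, 0, -0.1, -0.05, 1.56], [0, 0, 0, -0.1, -0.05, 1.56], [0, 0, 0, -0.1, -0.05, 1.56], [0, 0, 0, -0.1, -0.05, 1.56], [0, 0, 0, -0.1, -0.05, 1.56], [0, 0, 0, -0.1, -0.05, 1.56], [2.52, -1.3, 0.63, -0.1, -0.05, 1.56], [2.52, -1.3, 0.63, -0.1, -0.05, 1.56], [2.52, -1.3, 0.63, -0.1, -0.05, 1.56], [2.52, -1.3, 0.63, -0.1, -0.05, 1.56]],
], claw=-0.2)

```text
time: 5.1
position: [0.3708, 0.2353, 0.3]
tool_rot: [0.934, -0.033, 0.356, 0.013]
ft_force: [-1.0, -0.6, 0.6]
grip_width: 0.0522
grip_force: 0.0
```

```bash
python3 - <<'E'
from h import *
Rt=pose(42,-.073)*R.from_rotvec([0,0,np.pi/2])
o=get_obs();print(o["q"].round(3)); row([.371,.235,.30],Rt)
E
```

```text
[ 0.396  0.494  2.165  4.174  0.357 -2.215]
[0.003, 0.008, 0.003, -0.001, 0.005, 0.002]
```

```bash
python3 - <<'E'
from h import *
c=camera("wrist");cv2.imwrite("pics/w1.png",c["pixels"])
P=cloud(c);H,S,V=cv2.split(cv2.cvtColor(c["pixels"],cv2.COLOR_BGR2HSV))
o=get_obs();Rt=R.from_quat(o["tool_rot"])
m=(S>110)&(V>40)&(((H>100)&(H<135))|(H<8)|(H>170))&(P[...,2]>.08)&(P[...,2]<.2)&(np.linalg.norm(P[...,:2]-[.53,.224],axis=-1)<.06)
Q=P[m];L=Rt.inv().apply(Q-o["position"]);print(len(L),np.percentile(L,[1,50,99],axis=0).round(4).tolist())
w=np.linalg.svd(L-L.mean(0))[2][0];print(w)
for a,b in((.2,.22),(.22,.24),(.24,.26),(.26,.28),(.28,.3)):
    s=L[(L[:,2]>a)&(L[:,2]<b)]
    if len(s)>10: print(a,len(s),s.min(0).round(4),s.max(0).round(4))
E
```

```text
1849 [[-0.0132, -0.0136, 0.2013], [0.0028, -0.0023, 0.2074], [0.0093, 0.0089, 0.2755]]
[-0.21268299 -0.01120781 -0.97705698]
0.2 1257 [-0.0144 -0.0136  0.2002] [0.0081 0.0091 0.2199]
0.22 334 [-0.0011 -0.0147  0.2201] [0.0089 0.0097 0.24  ]
0.24 169 [-2.000e-04 -1.440e-02  2.402e-01] [0.0097 0.0096 0.2594]
0.26 89 [ 0.0037 -0.0096  0.2601] [0.0089 0.0054 0.2781]
```

View pics/w1.png

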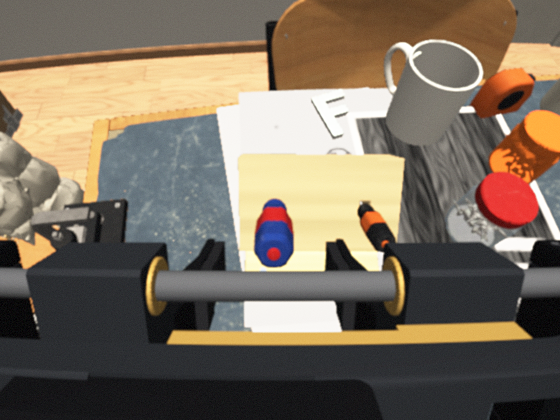

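The wrist picture shows the large driver's handle at (273,232), centred between the fingers. The small one at (375,225) is well clear of them.

Request:
move_arm([
  [[-0.07, -0.05, 0.6, 0, 0, 0], [-0.07, -0.05, 1.2, 0, 0, 0], [-0.07, -0.05, 1.8, 0, 0, 0], [-0.07, -0.05, 1.82, 0, 0, 0], [-0.07, -0.05, 1.82, 0, 0, 0]],
])

```text
time: 5.78
position: [0.4171, 0.2328, 0.2444]
tool_rot: [0.934, -0.034, 0.356, 0.013]
ft_force: [0.1, -0.1, 0.2]
grip_width: 0.0523
grip_force: 0.0
```

Request:
move_arm([
  [[0, 0, 0, 0, 0, 0], [0, 0, 0, 0, 0, 0], [0, 0, 0, 0, 0, 0], [0, 0, 0, 0, 0, 0], [0, 0, 0, 0, 0, 0], [0, 0, 0, 0, 0, 0]],
], claw=1, squeeze=35)

```text
time: 6.52
position: [0.417, 0.2338, 0.244]
tool_rot: [0.934, -0.033, 0.356, 0.013]
ft_force: [-2.3, -0.7, 3.6]
grip_width: 0.0242
grip_force: 35.0
```

```bash
python3 - <<'E'
from h import *
o=get_obs();print(o["q"].round(3),o["grip_width"],o["grip_force"],o["ft_force"])
a=np.array([-.641,.047,.766])
row(o["position"]+.11*a,R.from_quat(o["tool_rot"]))
E
```

```text
[ 0.348  0.651  2.108  3.903  0.404 -1.97 ] 0.024199259395130582 35.00442394702475 [-2.34304164 -0.70381446  3.57002528]
[0.082, -0.002, -2.749, 0.0, 0.0, 0.0]
```

Request:
move_arm([
  [[0.01, 0, -0.4, 0, 0, 0], [0.025, 0, -0.8, 0, 0, 0], [0.035, 0, -1.2, 0, 0, 0], [0.05, 0, -1.6, 0, 0, 0], [0.06, 0, -2.0, 0, 0, 0], [0.07, 0, -2.4, 0, 0, 0], [0.07, 0, -2.5, 0, 0, 0], [0.07, 0, -2.5, 0, 0, 0]],
])

```text
time: 7.52
position: [0.353, 0.2385, 0.3202]
tool_rot: [0.934, -0.033, 0.356, 0.013]
ft_force: [0.7, 0.2, -1.4]
grip_width: 0.0241
grip_force: 35.0
```

```bash
python3 - <<'E'
from h import *
o=get_obs();print(o["q"].round(3),o["grip_width"],o["grip_force"],o["ft_force"],o["moment"])
c=camera("side");cv2.imwrite("pics/s2.png",c["pixels"][140:340,180:460].repeat(2,0).repeat(2,1))
E
```

```text
[ 0.424  0.434  2.175  4.337  0.347 -2.361] 0.024076875689014236 35.0041333753569 [ 0.70097585  0.16081629 -1.35359621] [ 0.07848114  0.5442488  -0.00924432]
```

View pics/s2.png

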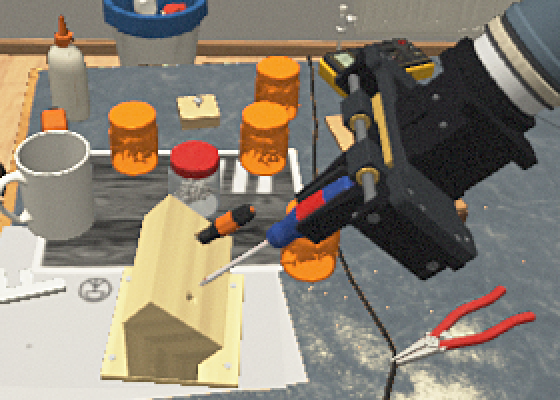

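The driver is out of the rack: its tip is at crop (203,283), just clear of the bore at (190,297). The small driver is still in its bore. Next I'll lift, then go back over towards the block.

```bash
python3 - <<'E'
from h import *
Rt=pose(42,-.073)*R.from_rotvec([0,0,np.pi/2]);pA=np.array([.40,.225,.42]);pB=np.array([.45,.08,.44]);
row(pA,Rt);row(pB,Rt)
Rf=pose(0,-.073)*R.from_rotvec([0,0,np.pi/2]);pC=np.array([.56,-.17,.45]);row(pC,Rf,pB,Rt)
E
```

```text
[2.551, 0.254, -1.074, -0.001, 0.006, 0.001]
[4.007, 3.781, -0.445, -0.001, 0.006, 0.001]
[2.544, 6.033, 1.954, 0.0, -0.733, 0.0]
```

Request:
move_arm([
  [[0.9, 0.1, -0.4, 0, 0, 0], [1.8, 0.2, -0.8, 0, 0, 0], [2.55, 0.25, -1.07, 0, 0, 0], [3.0, 1.4, -0.9, 0, 0, 0], [3.5, 2.6, -0.65, 0, 0, 0], [4.0, 3.78, -0.45, 0, 0, 0], [4.0, 3.78, -0.45, 0, 0, 0], [4.0, 3.78, -0.45, 0, 0, 0], [4.0, 3.78, -0.45, 0, 0, 0], [4.0, 3.78, -0.45, 0, 0, 0]],
])

```text
time: 8.82
position: [0.4281, 0.121, 0.3909]
tool_rot: [0.922, -0.063, 0.382, 0.011]
ft_force: [-0.3, -0.3, -1.3]
grip_width: 0.0245
grip_force: 35.0
```

```bash
python3 - <<'E'
from h import *
o=get_obs();print(o["q"].round(3),o["grip_width"])
Rf=pose(0,-.073)*R.from_rotvec([0,0,np.pi/2]);row(np.array([.56,-.17,.45]),Rf)
E
```

```text
[ 0.054  0.275  2.103  4.572  0.108 -2.854] 0.02445275347855461
[4.133, 6.765, 1.775, -0.005, -0.784, -0.06]
```

```bash
python3 - <<'E'
from h import *
o=get_obs();Z=R.from_rotvec([0,0,np.pi/2]);p=o["position"]
z=R.from_quat(o["tool_rot"]).as_matrix()[:,2];print(np.degrees(np.arccos(-z[2])),np.arctan2(z[1],z[0]))
row(p,pose(57,-.12)*Z);row(p,pose(57,.05)*Z);row(p,pose(57,.25)*Z);row(p,pose(57,.45)*Z)
E
```

```text
44.93020403049666 -0.09800359772270936
[0.0, 0.0, 0.0, -0.013, 0.211, -0.024]
[0.0, 0.0, 0.0, 0.119, 0.208, -0.131]
[0.0, 0.0, 0.0, 0.275, 0.203, -0.257]
[0.0, 0.0, 0.0, 0.431, 0.197, -0.383]
```

Request:
move_arm([
  [[0, 0, 0, 0, 0.05, 0.15], [0, 0, 0, 0, 0.21, 0.2], [0, 0, 0, 0, 0.21, 0.2], [0, 0, 0, 0.12, 0.21, 0.1], [0, 0, 0, 0.27, 0.2, 0], [0, 0, 0, 0.43, 0.2, -0.1], [0, 0, 0, 0.43, 0.2, -0.1], [0, 0, 0, 0.43, 0.2, -0.1]],
])

```text
time: 9.82
position: [0.4307, 0.1195, 0.3929]
tool_rot: [0.866, 0.015, 0.487, -0.113]
ft_force: [0.1, -0.6, 0.3]
grip_width: 0.0244
grip_force: 35.0
```

```bash
python3 - <<'E'
from h import *
o=get_obs();print(o["q"].round(3))
Z=R.from_rotvec([0,0,np.pi/2+.3]);p=o["position"]
z=R.from_quat(o["tool_rot"]).as_matrix()[:,2];print(np.degrees(np.arccos(-z[2])),np.arctan2(z[1],z[0]))
for l,az in((45,.45),(30,.4),(15,.35),(0,.3)): row(p+[0,0,.0],pose(l,az)*Z)
row([.56,-.17,.45],pose(0,.3)*Z)
E
```

```text
[-0.054  0.303  2.189  2.521  0.455 -0.941]
60.03797790131809 0.24547848272515468
[0.0, 0.0, 0.0, 0.091, -0.294, -0.037]
[0.0, 0.0, 0.0, -0.025, -0.534, -0.024]
[0.0, 0.0, 0.0, -0.135, -0.776, -0.001]
[0.0, 0.0, 0.0, -0.237, -1.021, 0.031]
[3.52, 7.228, 0.479, -0.237, -1.021, 0.031]
```

```bash
python3 - <<'E'
from h import *
o=get_obs();Z=R.from_rotvec([0,0,np.pi/2+.3]);p=o["position"]
for l,az,u in((50,.45,.02),(40,.45,.04),(30,.42,.06),(20,.4,.06),(10,.35,.06),(0,.3,.06)): row(p+[0,0,u],pose(l,az)*Z)
E
```

```text
[0.424, -0.091, -0.25, 0.118, -0.211, -0.029]
[0.847, -0.182, -0.499, 0.064, -0.377, -0.045]
[1.271, -0.273, -0.749, -0.011, -0.537, -0.038]
[1.271, -0.273, -0.749, -0.078, -0.7, -0.036]
[1.271, -0.273, -0.749, -0.161, -0.859, -0.006]
[1.271, -0.273, -0.749, -0.237, -1.021, 0.031]
```

Request:
move_arm([
  [[0.42, -0.09, -0.25, 0.1, -0.2, -0.03], [0.85, -0.18, -0.5, 0.06, -0.38, -0.04], [1.27, -0.27, -0.75, -0.01, -0.54, -0.04], [1.27, -0.27, -0.75, -0.08, -0.7, -0.03], [1.27, -0.27, -0.75, -0.16, -0.86, 0], [1.27, -0.27, -0.75, -0.24, -1.02, 0.03], [1.27, -0.27, -0.75, -0.24, -1.02, 0.03], [1.27, -0.27, -0.75, -0.24, -1.02, 0.03], [1.27, -0.27, -0.75, -0.24, -1.02, 0.03]],
])

```text
time: 10.95
position: [0.4303, 0.1188, 0.4532]
tool_rot: [0.992, 0.021, 0.108, -0.055]
ft_force: [0.8, 0.2, -1.3]
grip_width: 0.0247
grip_force: 35.0
```

```bash
python3 - <<'E'
from h import *
o=get_obs();print(o["q"].round(3))
Z=R.from_rotvec([0,0,np.pi/2+.3])
z=R.from_quat(o["tool_rot"]).as_matrix()[:,2];print(z)
row([.54,-.14,.41],pose(0,.0)*Z)
E
```

```text
[-0.015  0.181  1.862  0.15   0.892  1.432]
[ 0.21126638  0.11285251 -0.97089177]
[2.252, 6.685, 0.899, -0.141, -0.198, 0.34]
```

Request:
move_arm([
  [[0.45, 1.3, 0.2, -0.14, -0.2, 0.1], [0.9, 2.6, 0.35, -0.14, -0.2, 0.2], [1.35, 3.9, 0.5, -0.14, -0.2, 0.3], [1.8, 5.2, 0.7, -0.14, -0.2, 0.34], [2.25, 6.69, 0.9, -0.14, -0.2, 0.34], [2.25, 6.69, 0.9, -0.14, -0.2, 0.34], [2.25, 6.69, 0.9, -0.14, -0.2, 0.34], [2.25, 6.69, 0.9, -0.14, -0.2, 0.34]],
])

```text
time: 11.95
position: [0.5406, -0.1382, 0.409]
tool_rot: [0.989, -0.148, 0.001, -0.003]
ft_force: [-0.2, 0.7, 0.1]
grip_width: 0.0249
grip_force: 35.0
```

```bash
python3 - <<'E'
from h import *
import pickle
o=get_obs();print(o["q"].round(3),o["grip_width"])
d={n:camera(n) for n in("scene","side","wrist")};d["o"]=o;pickle.dump(d,open("d1.pkl","wb"))
ims=[]
for n in("scene","side"):
    c=d[n];g=o["position"]+R.from_quat(o["tool_rot"]).apply([0,0,.23])
    q=c["extrinsics"]@np.r_[g,1];uv=cv2.projectPoints(np.array([[q[0],-q[1],-q[2]]]),np.zeros(3),np.zeros(3),c["camera_matrix"],c["D"])[0].ravel();print(n,uv)
    u,v=uv.astype(int);u=min(max(u,50),509);ims.append(cv2.resize(c["pixels"][v-75:v+75,u-50:u+50],None,fx=4,fy=4,interpolation=2));print("crop origin",u-50,v-75)
cv2.imwrite("pics/h3.png",np.hstack(ims))
E
```

```text
[-0.452  0.432  1.598  0.007  1.113  1.412] 0.02492021405237442
scene [316.41064525 158.6787696 ]
crop origin 266 83
side [287.390069   143.31795812]
crop origin 237 68
```

View pics/h3.png

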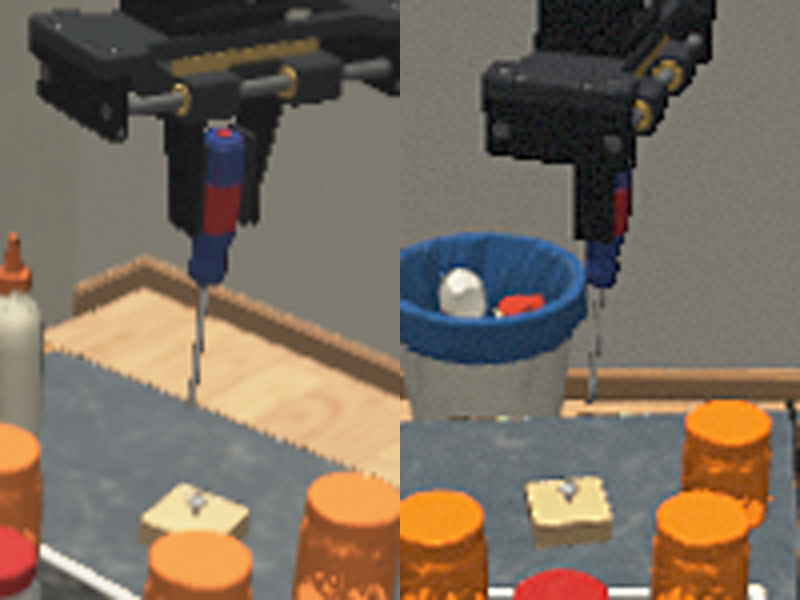

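The picture shows the driver held in both views but tilted in the grip. The tip is at crop (193,402) in the scene view and (591,402) in the side view, and the screw head is at (197,503) and (569,489). I'll triangulate both and measure the axis.

```bash
cat >> h.py <<'E'
def ray(c,uv):
    x,y=cv2.undistortPoints(np.array([[uv]],float),c["camera_matrix"],c["D"]).ravel()
    M=np.linalg.inv(c["extrinsics"]);w=M[:3,:3]@[x,-y,-1];return M[:3,3],w/np.linalg.norm(w)
def tri(c1,u1,c2,u2):
    o1,w1=ray(c1,u1);o2,w2=ray(c2,u2)
    s=np.linalg.lstsq(np.stack([w1,-w2],1),o2-o1,rcond=None)[0];a=o1+s[0]*w1;b=o2+s[1]*w2
    return (a+b)/2,np.linalg.norm(a-b)
E
python3 - <<'E'
from h import *
import pickle
d=pickle.load(open("d1.pkl","rb"));A,B=d["scene"],d["side"]
f=lambda o,x,y:(o[0]+(x+.5)/4-.5,o[1]+(y+.5)/4-.5)
a,b=(266,83),(237,68)
pts={k:tri(A,f(a,*u),B,f(b,*v)) for k,u,v in(("tip",(193,402),(191,402)),("sh",(206,285),(199,287)),("screw",(197,500),(169,486)))}
for k in pts: print(k,pts[k])
ax=pts["sh"][0]-pts["tip"][0];print(np.linalg.norm(ax),ax/np.linalg.norm(ax))
o=d["o"];Rt=R.from_quat(o["tool_rot"]);print("tip in tool",Rt.inv().apply(pts["tip"][0]-o["position"]),"sh",Rt.inv().apply(pts["sh"][0]-o["position"]))
for n in("scene","side"):
    c=d[n];P=cloud(c);H,S,V=cv2.split(cv2.cvtColor(c["pixels"],cv2.COLOR_BGR2HSV))
    m=(S>90)&(V>30)&(((H>100)&(H<135))|(H<8)|(H>170))&(P[...,2]>.14)&(np.linalg.norm(P[...,:2]-[.54,-.14],axis=-1)<.05)
    Q=P[m];w=np.linalg.svd(Q-Q.mean(0))[2][0];print(n,len(Q),Q.mean(0),w*np.sign(w[2]),Q[:,2].min(),Q[:,2].max())
    m=(P[...,2]>.09)&(P[...,2]<.2)&(np.linalg.norm(P[...,:2]-[.54,-.14],axis=-1)<.05)
    Q=P[m]
    for z in np.arange(.1,.2,.02):
        s=Q[abs(Q[:,2]-z)<.01]; print("  ",z.round(2),len(s),s.mean(0).round(4) if len(s) else"")
E
```

```text
tip (array([ 0.54765391, -0.14261661,  0.11118401]), np.float64(0.0038504995780487667))
sh (array([ 0.54362703, -0.14103801,  0.18762531]), np.float64(0.001120329440484757))
screw (array([ 0.56102363, -0.17222541,  0.02782206]), np.float64(0.0001682207211297715))
0.07656356689004004 [-0.05259516  0.02061818  0.99840304]
tip in tool [0.00795278 0.00410194 0.29784523] sh [0.00365433 0.00326831 0.22140696]
scene 307 [ 0.53195854 -0.13150976  0.24113993] [-0.0535915  -0.00740162  0.99853551] 0.19587397406775242 0.27934259352407403
   0.1 0 
   0.12 15 [ 0.5456 -0.139   0.1215]
   0.14 18 [ 0.5445 -0.1386  0.1407]
   0.16 18 [ 0.5423 -0.137   0.162 ]
   0.18 15 [ 0.5415 -0.1372  0.1799]
side 161 [ 0.53672241 -0.12815815  0.23286863] [-0.13458047  0.01342326  0.99081174] 0.19283959426607955 0.4711250485517981
   0.1 0 
   0.12 13 [ 0.5477 -0.1367  0.1205]
   0.14 15 [ 0.5469 -0.136   0.1398]
   0.16 17 [ 0.5453 -0.1354  0.1604]
   0.18 16 [ 0.5442 -0.1351  0.1805]
```

```bash
python3 - <<'E'
from h import *
o=get_obs();Rt=R.from_quat(o["tool_rot"]);a=np.array([-.06,.026,.998]);a/=np.linalg.norm(a)
Rc=R.from_rotvec(np.cross(a,[0,0,1]));tip=np.array([.5475,-.141,.111])
for dz in(0,-.038): row(tip+[.0135,-.0285,dz]+Rc.apply(o["position"]-tip),Rc*Rt)
E
```

```text
[1.015, 0.638, 0.002, 0.007, -0.065, 0.0]
[1.014, 0.644, 0.952, 0.007, -0.065, 0.0]
```

Request:
move_arm([
  [[0.5, 0.32, 0, 0.003, -0.03, 0], [1.01, 0.64, 0, 0.007, -0.065, 0], [1.01, 0.64, 0.3, 0.007, -0.065, 0], [1.01, 0.64, 0.6, 0.007, -0.065, 0], [1.01, 0.64, 0.95, 0.007, -0.065, 0], [1.01, 0.64, 0.95, 0.007, -0.065, 0], [1.01, 0.64, 0.95, 0.007, -0.065, 0]],
])

```text
time: 12.98
position: [0.5724, -0.1757, 0.3708]
tool_rot: [0.988, -0.148, -0.031, -0.011]
ft_force: [0.9, -1.1, -1.5]
grip_width: 0.0245
grip_force: 35.0
```

```bash
python3 - <<'E'
from h import *
import pickle
o=get_obs();print(o["position"],o["tool_rot"])
d={n:camera(n) for n in("scene","side")};d["o"]=o;pickle.dump(d,open("d2.pkl","wb"))
a,b=d["scene"]["pixels"][140:230,285:345],d["side"]["pixels"][125:215,250:310]
cv2.imwrite("pics/h4.png",np.hstack([cv2.resize(x,None,fx=6,fy=6,interpolation=cv2.INTER_CUBIC) for x in(a,b)]))
for n in("scene","side"):
    P=cloud(d[n]);D=np.linalg.norm(P[...,:2]-[.561,-.169],axis=-1)
    m=(P[...,2]>.05)&(P[...,2]<.17)&(D<.03);v,u=np.where(m);Q=P[m];print(n,len(Q),Q[:,2].min(),"lowest px",u[v.argmax()],v.max())
    A=np.polyfit(Q[:,2],Q[:,:2],1);print(" slopes",A[0]," at z .06",A[0]*.06+A[1])
    s=P[(P[...,2]>.027)&(P[...,2]<.045)&(D<.015)];print(" screw",len(s),s.mean(0),s[:,:2].min(0),s[:,:2].max(0))
E
```

```text
[ 0.57238435 -0.17565208  0.37076201] [ 0.98843759 -0.14807985 -0.03060976 -0.01124896]
scene 119 0.07542135161250296 lowest px 315 191
 slopes [-0.06804402  0.06567445]  at z .06 [ 0.56346805 -0.17224208]
 screw 17 [ 0.55982889 -0.1701351   0.03036667] [ 0.55458464 -0.17510069] [ 0.56710412 -0.16670543]
side 97 0.07459939086211187 lowest px 278 175
 slopes [-0.00420439  0.0771362 ]  at z .06 [ 0.56234103 -0.17011277]
 screw 14 [ 0.563239   -0.16695303  0.03069615] [ 0.558017   -0.17246338] [ 0.56854985 -0.16194986]
```

View pics/h4.png

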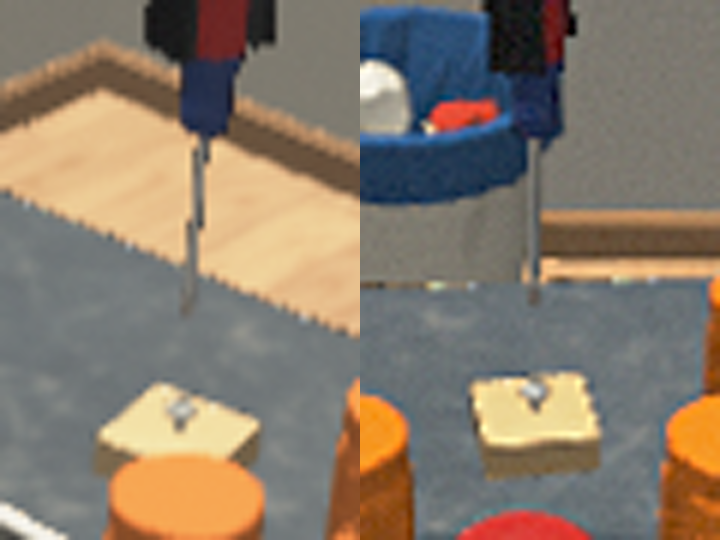

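The crop shows the tip at (187,312) in the scene view and (534,300) in the side view, above the screw head at (180,408) and (534,388). In the scene view the blade still leans slightly, so I'll measure the axis precisely by intersecting the blade planes from the two views.

```bash
cat > ax.py <<'E'
from h import *
def axis(d):
    N=[];T={}
    for n in("scene","side"):
        c=d[n];P=cloud(c);D=np.linalg.norm(P[...,:2]-[.561,-.169],axis=-1)
        m=(P[...,2]>.05)&(P[...,2]<.148)&(D<.03);v,u=np.where(m)
        A=np.polyfit(v,u,1);o,w1=ray(c,(A@[v.min(),1],v.min()));_,w2=ray(c,(A@[v.max()+.5,1],v.max()+.5))
        k=np.cross(w1,w2);N.append((k/np.linalg.norm(k),o));T[n]=(A@[v.max()+.5,1],v.max()+.5)
        s=(P[...,2]>.0275)&(P[...,2]<.045)&(D<.015);sv,su=np.where(s);T[n+"s"]=(su.mean(),sv.mean());print(n,len(v),T[n],T[n+"s"])
        Q=P[m];B=np.polyfit(Q[:,2],Q[:,:2],1);print("  depth slope",B[0],"at tip",B[0]*.075+B[1])
    a=np.cross(N[0][0],N[1][0]);a/=np.linalg.norm(a);a*=np.sign(a[2])
    print("axis",a)
    # axis point at heights: intersect both planes with z=h
    for h in(.075,.14):
        M=np.array([N[0][0],N[1][0],[0,0,1]]);print("axis at",h,np.linalg.solve(M,[N[0][0]@N[0][1],N[1][0]@N[1][1],h]))
    print("tip",tri(d["scene"],T["scene"],d["side"],T["side"]),"screw",tri(d["scene"],T["scenes"],d["side"],T["sides"]))
    return a
E
python3 - <<'E'
from ax import *
import pickle
axis(pickle.load(open("d2.pkl","rb")))
E
```

```text
scene 62 (np.float64(315.56829592790285), np.float64(191.5)) (np.float64(314.7647058823529), np.float64(207.2941176470588))
  depth slope [-0.02039274  0.00892104] at tip [ 0.56114451 -0.16968761]
side 51 (np.float64(278.45967741935493), np.float64(175.5)) (np.float64(278.0), np.float64(189.28571428571428))
  depth slope [-0.00082276  0.02113168] at tip [ 0.56210678 -0.16739794]
axis [-2.94617243e-04 -1.64969401e-02  9.99863873e-01]
axis at 0.075 [ 0.56214719 -0.17106431  0.075     ]
axis at 0.14 [ 0.56212804 -0.17213675  0.14      ]
tip (array([ 0.56232421, -0.17083125,  0.07194257]), np.float64(0.00262852820380923)) screw (array([ 0.56340968, -0.17466392,  0.02613349]), np.float64(0.0009441344787430566))
```

Request:
move_arm([
  [[0.01, 0, 0.13, 0, 0, 0], [0.02, 0, 0.26, 0, 0, 0], [0.02, 0, 0.26, 0, 0, 0], [0.02, 0, 0.26, 0, 0, 0], [0.02, 0, 0.26, 0, 0, 0]],
])

```text
time: 13.7
position: [0.5727, -0.1758, 0.3605]
tool_rot: [0.988, -0.148, -0.03, -0.011]
ft_force: [-0.2, 0.5, -1.8]
grip_width: 0.0248
grip_force: 35.0
```

```bash
python3 - <<'E'
from ax import *
o=get_obs();print(o["position"],o["joint_velocities"].round(3),o["grip_width"])
d={n:camera(n) for n in("scene","side")};axis(d)
for n in d:
    P=cloud(d[n]);D=np.linalg.norm(P[...,:2]-[.561,-.169],axis=-1);q=P[(P[...,2]>.045)&(P[...,2]<.14)&(D<.03)];print(n,"tip z",q[:,2].min())
    H,S,V=cv2.split(cv2.cvtColor(d[n]["pixels"],cv2.COLOR_BGR2HSV))
    Q=P[((H<5)|(H>173))&(S>150)&(P[...,2]>.068)&(P[...,2]<.09)];print(" lid",(Q.min(0)+Q.max(0))/2)
E
```

```text
[ 0.5726588  -0.17581198  0.36045808] [-0.    -0.001  0.001 -0.     0.001 -0.001] 0.024762986452512233
scene 71 (np.float64(315.2812324613019), np.float64(195.5)) (np.float64(314.73333333333335), np.float64(207.2))
  depth slope [-0.03555726  0.04312939] at tip [ 0.5614078  -0.17019862]
side 61 (np.float64(278.6464344235668), np.float64(178.5)) (np.float64(278.15384615384613), np.float64(189.23076923076923))
  depth slope [0.01374193 0.04607509] at tip [ 0.56180288 -0.16766129]
axis [ 0.01549613 -0.02138102  0.9996513 ]
axis at 0.075 [ 0.56185875 -0.17087745  0.075     ]
axis at 0.14 [ 0.56286635 -0.1722677   0.14      ]
tip (array([ 0.56171885, -0.17051576,  0.06217047]), np.float64(0.0009924799307847248)) screw (array([ 0.56300357, -0.17395565,  0.02684767]), np.float64(0.0010561420663623817))
scene tip z 0.06468373831611263
 lid [0.56158564 0.00717425 0.07303934]
side tip z 0.0638286333551713
 lid [0.51847427 0.18897563 0.07308063]
```

```bash
python3 -c "
from rig import *
print(hand_in())"
```

```text
the job is handed in; nothing more can be done
None
```

I drew the larger screwdriver out of the rack and handed the job in with it still in the gripper, upright to within about 1–2 degrees and its tip about 3 cm above the screw head; the clock read 13.7 s after the last move, and no verdict came back.

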